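Set the fence of the slab mitre board

ROBOT

A 6-joint arm with a two-finger parallel gripper is mounted at the origin on the work surface; the furniture and walls round the work are solid. World frame = base frame: x ahead of the robot, y to its left, z up, the work surface at z = 0. Lengths are in m, angles in rad, forces in N, time in s.
With the tool pointing down it reaches from about 0.35 to 0.775 m from the base axis. Payload 7.3 kg.
Tool frame: the origin (TCP) lies on the centre line of the jaws, within the pads' length; the fingertips stand 11 mm ahead of it and the grasp point (between the pads) lies 8 mm behind it; z points along the fingers, y is the direction in which the jaws open and shut (so a half turn about z gives the same grasp; the last joint's range is limited). The gripper opens to 92 mm and grips with 3 to 60 N. Pads are 19 mm wide; open, the fingers measure 130 mm over their backs; the gripper's body (75 mm by 190 mm) begins 47 mm behind the grasp point.
Start: joints at [-1.358, 0.342, 1.524, -0, 1.275, -0.146], TCP at [0.184, -0.492, 0.238] pointing down, gripper open.
Joint ranges: [-2.53, 2.53], [-0.77, 2.02], [0.04, 2.7], [-1, 4.14], [0.28, 2.66], [-3.11, 3.11]. Speed limits (rad/s): [2.57, 2.57, 3.14, 3.14, 3.14, 3.14].

INTERFACE

Orientations are given as [roll, pitch, yaw] about the fixed x, y, z axes, in that order (R = Rz(yaw) Ry(pitch) Rx(roll)).
In Python, from cell import robot gives the robot as it stands.
- The arm moves only by the tool jog_arm, never from a script. Its argument "deltas" is one flat list of numbers, 6 for each row, row after row: the shift along the world's x, y, z in units of 0.1 m (1.0 is 0.1 m), then the turn, a rotation vector about the world's x, y, z in units of 90 degrees (1.0 is 90 degrees). A call has 1 to 5 rows; each row is the pose to reach, as a shift and turn from the pose commanded when the call began; what a row does not reach only later rows make up. A row lasts 1/12 s, in which the tool goes at most 41.7 mm and 7.16 degrees, less where a joint would pass 70% of its speed; a pose out of reach is approached as far as the arm can. A call with a number of a shift or a turn outside -1 to 1 is refused whole. A call with a gripper value outside its range is refused whole. "claw" is the opening, from 0 (shut) to 1 (fully open), set as the call begins (left out, the last holds). The fingers move at their own pace and stop on an object; "newtons" is the grip in N (left out, the last holds). Time passes only in rows, so rows that repeat a pose let the fingers close. It gives the time, the measured TCP pose, the force and the opening at its end, in the units of the state.
- robot.observe(): the state, without advancing time (a new reading comes with each control period).
- robot.read_camera(name): name is "scene" or "top" or "wrist"; returns the picture (480x640x3 uint8, red, green, blue); there is no depth.
- robot.camera_params(name): a dict with "fx", "fy", "cx", "cy" (pixels), "R" (3x3) and "t" (3): a world point X has camera coordinates R X + t. Camera axes: x right, y down, z forward; pixel columns grow to the right and rows downward; lengths in m; the calibration is good to about 2 mm. A picture is of the moment at which its call begins: read the wrist's pose just before it. camera_params takes no time and is no camera call; for the wrist camera it gives the pose at the moment of the call.
- robot.hand_in(): hands the job in, once; it reports no verdict.
The state is a dict: "time": time; "qpos": joint angles; "qvel": joint speeds; "joint_efforts": joint torques, N m; "tool_pos": TCP position; "tool_rot": TCP orientation; "contact_force": force on the tool from outside, world axes, zero at the start; "torque": the same for the moment, N m; "opening": finger opening in m.
Only numpy, scipy, OpenCV 4.12 (cv2) and the standard library are available. Lean on these libraries where they do the work, as an engineer would, in place of code of your own. Each camera call takes 0.05 s, during which the arm holds its last target. There are 200 camera calls.

TASK

Set the fence of the mitre board to the clip: loosen the T-shaped clamp knob at the pivot by most of a quarter turn anticlockwise, swing the fence until its pointer lines up with the clip on the rim of the scale, then turn the knob back clockwise until it is tight again. Leave the chip and the rib lying on the board as they are, and let go of everything.

Things in the scene. Friction and masses are not known exactly. Their poses are not given: they have to be found in the camera images.
- knob_grip (a point): Black T-bar clamp knob on the board's pivot: a flat-sided bar 80 mm long, 16 mm thick, 30 mm high (60 to 90 mm above the table) on a 13 mm neck over a 90 mm washer. This point is the bar's centre, on the pivot axis, 75 mm above the table. Its x axis runs along the bar, z up; the bar turns with the knob, not with the fence. Everything beneath the bar beside its neck is under 50 mm high.
- clamp_knob (a joint): Turn of the clamp knob in rad: 0 = fully tight (stop), grows anticlockwise seen from above, 1.4 = stop when fully loose. The fence is gripped below 0.7 rad and swings freely above it. The knob stays where it is left; loosening needs about 0.2 N m, tightening rises to about 0.4 N m near the stop.
- fence (a joint): Angle of the fence about the upright pivot axis in rad relative to the board, 0 = along the board's x axis, grows anticlockwise seen from above; stops at -0.85 and 0.85. Unclamped it moves with about 1 N at the handle post and stays where it is left; fully clamped it resists about 5 N.
- handle_post (a point): Wooden handle post standing on the flat aluminium fence, round, 27 mm across at its widest. This point is on its axis, 75 mm above the table, a good height to grip; its top is at 100 mm, and the fence below it is up to 48 mm high. The axes are the fence's: x points from the pivot outward along the fence, z up. In these axes the point lies 140 mm along x and 4 mm along y from the pivot axis.
- pointer_tip (a point): Tip of the dark 5 mm wide pointer at the outer end of the fence, 190 mm from the pivot axis, 22 mm above the table; same axes as the fence (x outward).
- clip_tip (a point): Tip of the dark steel setting clip (a 26 mm wide block with a round screw head and a 5 mm wide nose that points to the pivot), fixed on the rim of the scale, 194 mm from the pivot axis, 22 mm above the table. Its x axis points outward from the pivot. Its block lies outside the reach of the fence and its top is at 38 mm.
- board: The mitre board, fixed to the table: plywood, 285 x 360 mm, its top 16 mm above the table, with a flat arc scale. Origin on the pivot axis at table height; x points along the middle of the scale, z up; the board reaches 65 mm behind the pivot and 220 mm ahead.
- chip: Pale fired test chip, 62 x 38 x 7 mm, loose, lying on the board's left corner on the robot's side, behind the pivot beside the knob; origin at the centre of its underside. Leave it there.
- rib: Kidney-shaped wooden potter's rib, 42 x 100 x 8 mm, loose, lying on the board's right corner on the robot's side, behind the pivot; origin at the centre of its underside. Leave it there.

How it is judged:
On the way, in this order (a step that is already met when the one before it is completed fails the run):
1. the clamp knob is loosened (at least 0.7 rad anticlockwise) (value of joint clamp_knob above 0.7 rad), for 0.1 s.
2. the fence's pointer stands at the clip (within 0.05 rad) (angle between the x axis of pointer_tip and the x axis of clip_tip, either way round below 0.05 rad), for 0.2 s.
3. the knob is tight again (below 0.25 rad) (value of joint clamp_knob below 0.25 rad), for 0.2 s.
At the end, for the whole second after the job is handed in: The fence points at the clip within 0.05 rad (about 9 mm at the pointer's tip) and is at rest, the knob is tight again (below 0.25 rad), and the chip and rib lie within 20 mm of where they were (angle between the x axis of pointer_tip and the x axis of clip_tip, either way round below 0.05 rad and value of joint clamp_knob below 0.25 rad and velocity of joint fence between -0.15 and 0.15 rad/s and distance of each of chip, rib from where it was at the start of the episode below 0.02 m); the robot touches nothing.
It fails at once if the chip or the rib is pushed about (over 20 mm) (distance of any of chip, rib from where it was at the start of the episode above 0.02 m).
It also fails if it takes over 56 s, if anything falls off the work surface, if the arm or the gripper's body presses on something with over 40 N, if the wrist force passes 120 N, or if a joint passes its speed limit or range.

## Working session

There is one attempt and no reset: what is moved stays moved. The work goes in short steps, Python scripts to look and compute and a tool call to move; the robot and the scene stay as the last step left them, time stands still between calls to the robot, and variables do not carry over. Pictures are saved under pics/ and viewed, about 8 in all and at most 12, crops included, and the job is handed in when it is done.

Besides the shell and the picture viewer there is one more tool, called after ">>>" in YAML: its name, and indented under it one key for each argument. jog_arm: Moves the arm, as the interface text tells. Its arguments: {"type":"object","properties":{"deltas":{"type":"array","items":{"type":"number"}},"claw":{"type":"number"},"newtons":{"type":"number"}},"required":["deltas"]}

```bash
mkdir -p pics; ls; python3 - <<'E'
from cell import robot
import cv2
for n in("top","scene"):
    cv2.imwrite(f"pics/{n}0.png",robot.read_camera(n)[:,:,::-1])
    p=robot.camera_params(n);print(n,{k:(v.round(4).tolist() if hasattr(v,'round') and hasattr(v,'tolist') else v) for k,v in p.items()})
s=robot.observe();print(s)
E
```

```text
pics
top {'fx': 620.9455778842546, 'fy': 620.9455778842546, 'cx': 322.0048772287349, 'cy': 246.80907871386472, 'R': [[0.0251, -0.9997, -0.0048], [-0.9975, -0.0247, -0.0662], [0.0661, 0.0065, -0.9978]], 't': [0.0297, 0.5441, 0.9151]}
scene {'fx': 460.1382714662964, 'fy': 460.1382714662964, 'cx': 308.1777138485422, 'cy': 235.1846864297479, 'R': [[-0.8745, -0.485, 0.0037], [-0.3281, 0.586, -0.7409], [0.3572, -0.6491, -0.6716]], 't': [0.4886, 0.2263, 0.7434]}
{'time': 0.1, 'qpos': array([-1.35800803e+00,  3.42666857e-01,  1.52490392e+00, -2.30102346e-05,
        1.27538719e+00, -1.45973140e-01]), 'qvel': array([-4.46501987e-05,  2.39499531e-04, -1.69861589e-03,  1.95254616e-03,
       -1.20018577e-04,  8.89512266e-04]), 'joint_efforts': array([ 2.56430882e-03, -4.32004738e+01, -2.44694620e+01,  7.19361333e-02,
        5.26263379e-02, -4.50610310e-05]), 'tool_pos': array([ 0.18429092, -0.49123095,  0.23711341]), 'tool_rot': array([-3.14023867e+00, -1.76820905e-04,  3.58768035e-01]), 'contact_force': array([-0.08677477, -0.41907927,  0.92697831]), 'torque': array([0.03808985, 0.01572799, 0.04242123]), 'opening': 0.09217692712049559}
```

View pics/top0.png

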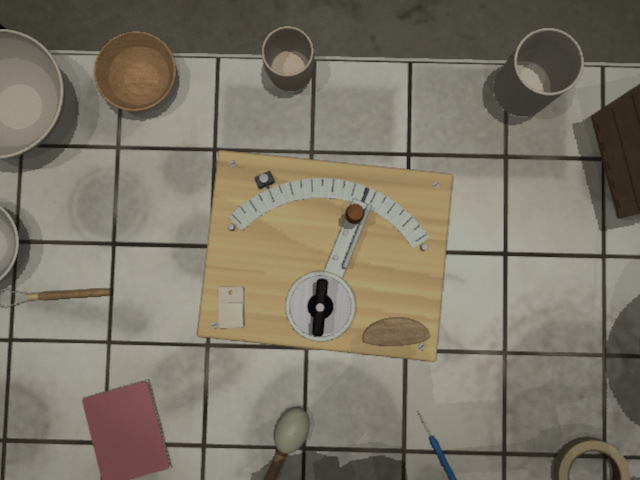

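View pics/scene0.png

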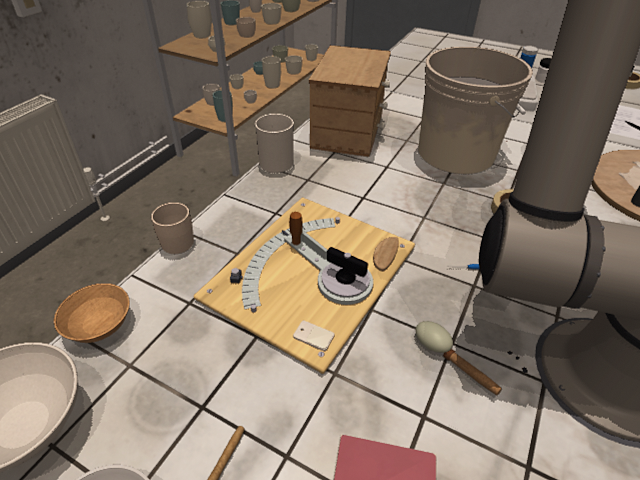

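The top view shows the knob at (320,306), with its bar near-vertical in the image. The post is at (355,213), the pointer at about (366,192) and the clip at (264,180). The chip is at (231,307) and the rib at (395,332). In the scene view the knob is at (347,263), the post at (296,227) and the clip at (236,275).

```bash
cat > h.py <<'E'
import numpy as np, cv2
from cell import robot
def ray(P,u,v):
    R=np.array(P['R']);t=np.array(P['t'])
    d=R.T@np.array([(u-P['cx'])/P['fx'],(v-P['cy'])/P['fy'],1.]);return -R.T@t,d
def onz(P,u,v,z):
    c,d=ray(P,u,v);return c+d*(z-c[2])/d[2]
def proj(P,X):
    x=np.array(P['R'])@np.asarray(X)+np.array(P['t']);return x[0]/x[2]*P['fx']+P['cx'],x[1]/x[2]*P['fy']+P['cy']
def tri(a,b):
    (c1,d1),(c2,d2)=a,b
    A=np.stack([d1,-d2],1);s=np.linalg.lstsq(A,c2-c1,rcond=None)[0]
    p,q=c1+s[0]*d1,c2+s[1]*d2;return (p+q)/2,np.linalg.norm(p-q)
def blobs(mask,box,amin=20):
    x0,y0,x1,y1=box;m=np.zeros_like(mask);m[y0:y1,x0:x1]=mask[y0:y1,x0:x1]
    n,l,st,ce=cv2.connectedComponentsWithStats(m.astype(np.uint8))
    return [(st[i],ce[i],cv2.minAreaRect(np.argwhere(l==i)[:,::-1].astype(np.float32))) for i in range(1,n) if st[i][4]>=amin]
E
python3 - <<'E'
from h import *
for n,boxes in(("top",dict(knob=(285,270,356,342),clip=(250,168,280,192),ptr=(355,180,380,205),post=(340,198,368,228))),("scene",dict(knob=(318,235,376,302),clip=(226,260,246,288),post=(284,205,308,248)))):
    im=cv2.imread(f"pics/{n}0.png");hsv=cv2.cvtColor(im,cv2.COLOR_BGR2HSV);P=robot.camera_params(n)
    dark=im.max(2)<70; brown=(hsv[...,1]>110)&(hsv[...,2]<140)&(hsv[...,0]<18)
    for k,b in boxes.items():
        for st,c,r in blobs(brown if k=='post' else dark,b,12): print(n,k,st,c.round(1),np.round(cv2.boxPoints(r),1).tolist())
a=cv2.imread("pics/top0.png")[160:350,190:450];b=cv2.imread("pics/scene0.png")[195:315,215:385]
a=cv2.resize(a,None,fx=3,fy=3,interpolation=2);cv2.imwrite("pics/tc.png",a)
cv2.imwrite("pics/sc.png",cv2.resize(b,None,fx=4.5,fy=4.5,interpolation=2))
E
```

```text
top knob [308 279  25  57 805] [319.5 306.9] [[308.0, 279.0], [332.0, 279.0], [332.0, 335.0], [308.0, 335.0]]
top clip [255 172  19  17 134] [264.8 181.1] [[254.3000030517578, 177.60000610351562], [269.3999938964844, 170.89999389648438], [275.1000061035156, 183.8000030517578], [260.0, 190.5]]
top ptr [362 188   6  14  34] [364.7 194. ] [[361.20001220703125, 200.39999389648438], [365.3999938964844, 187.8000030517578], [368.1000061035156, 188.6999969482422], [363.8999938964844, 201.3000030517578]]
top post [345 205  19  19 266] [354.1 213.4] [[341.3999938964844, 215.5], [352.5, 200.60000610351562], [366.3999938964844, 211.10000610351562], [355.29998779296875, 226.0]]
scene knob [326 247  42  37 840] [346.2 266. ] [[317.20001220703125, 272.1000061035156], [328.70001220703125, 245.8000030517578], [369.6000061035156, 263.70001220703125], [358.1000061035156, 290.0]]
scene knob [343 295  13   2  13] [349.  295.8] [[343.0, 296.0], [355.0, 294.79998779296875], [355.1000061035156, 295.70001220703125], [343.1000061035156, 296.8999938964844]]
scene clip [230 270  12  13  86] [235.7 277.4] [[228.89999389648438, 271.3999938964844], [240.0, 269.8999938964844], [241.60000610351562, 281.5], [230.60000610351562, 283.1000061035156]]
scene post [289 212  14  33 327] [295.3 227.2] [[289.0, 244.0], [289.0, 212.0], [302.0, 212.0], [302.0, 244.0]]
```

View pics/tc.png

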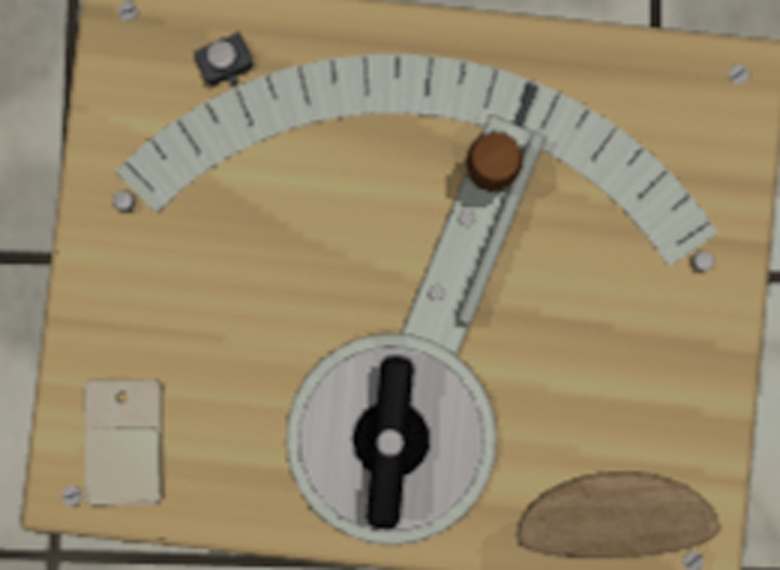

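View pics/sc.png

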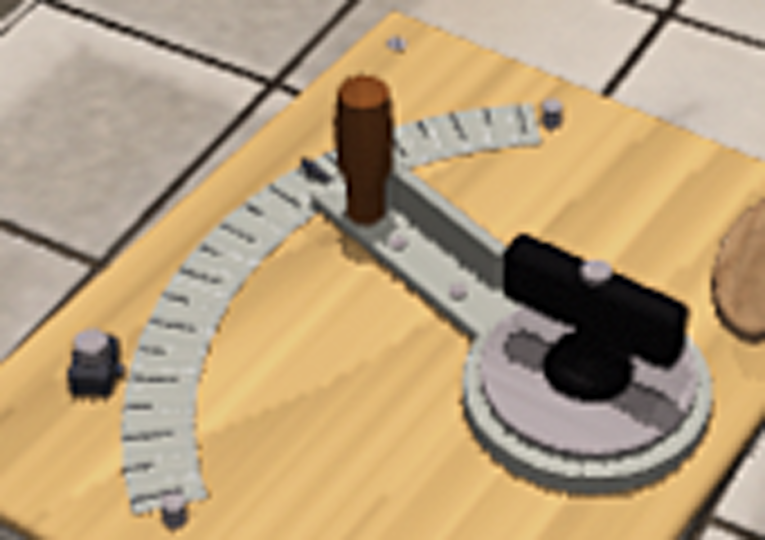

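The top crop shows the bar ends at (322.3,279.3) and (317.7,335.7), the knob screw at (320,307.3) and the post top at (355.5,212.5). It also shows the pointer tip at (367,188), the clip head at (264,178) and the nose at (268.3,188). In the scene crop the knob screw is at (347.7,255), the post top at (296.1,215.4) and the clip head at (235.4,271.2).

```bash
python3 - <<'E'
from h import *
T=robot.camera_params("top");S=robot.camera_params("scene")
for n,a,b in(("knob",(320,307.3),(347.7,255)),("post",(355.3,213),(296.1,215.4)),("clip",(264,178),(235.4,271.2))):
    X,e=tri(ray(T,*a),ray(S,*b));print(n,X.round(4),round(e,4))
k=onz(T,320,307.3,.091);w=onz(T,(285.5+355.5)/2,(270.5+341.5)/2,.045)
e1=onz(T,322.3,279.3,.09);e2=onz(T,317.7,335.7,.09);print("knob",k,"washer",w,"ends mid",(e1+e2)/2,"len",np.linalg.norm(e1-e2),"baryaw",np.arctan2(*(e1-e2)[1::-1]))
for n,u,v,z in(("post",355.3,213,.1),("ptr",367,188,.022),("ptrbase",363.5,201,.022),("nose",268.3,188,.022),("cliphead",264,178,.038)):
    p=onz(T,u,v,z);d=p-k;print(n,p.round(4),"r",np.hypot(d[0],d[1]).round(4),"ang",np.arctan2(d[1],d[0]).round(4))
E
```

```text
knob [0.4548 0.0435 0.091 ] 0.0
post [ 0.5863 -0.0018  0.0959] 0.0009
clip [0.6423 0.1319 0.0342] 0.0005
knob [0.45483126 0.04347561 0.091     ] washer [0.45529927 0.04313328 0.045     ] ends mid [0.45464133 0.04346942 0.09      ] len 0.07764055454661564 baryaw -0.056389854291096476
post [ 0.5854 -0.0019  0.1   ] r 0.1382 ang -0.334
ptr [ 0.6333 -0.0222  0.022 ] r 0.1901 ang -0.3528
ptrbase [ 0.6134 -0.0174  0.022 ] r 0.1699 ang -0.3663
nose [0.6296 0.1264 0.022 ] r 0.1935 ang 0.4428
cliphead [0.6419 0.1317 0.038 ] r 0.2068 ang 0.4407
```

The heights agree with the text: knob top 91 mm, post 96 mm. The pivot is at (0.455, 0.0434), the bar yaw is -0.056, the fence is at about -0.36 and the clip at 0.442. I'll move above the knob first.

>>> jog_arm:
  deltas: [0.113, 0.223, 0, 0, 0, -0.011, 0.226, 0.446, 0, 0, 0, -0.022, 0.339, 0.669, 0, 0, 0, -0.033, 0.452, 0.892, 0, 0, 0, -0.044]
  claw: 1

```text
time: 0.43
tool_pos: [0.2298, -0.4011, 0.2373]
tool_rot: [-3.141, 0.0, 0.288]
contact_force: [0.7, 0.0, -0.7]
opening: 0.0917
```

>>> jog_arm:
  deltas: [0.113, 0.223, 0, 0, 0, -0.011, 0.226, 0.446, 0, 0, 0, -0.022, 0.339, 0.669, 0, 0, 0, -0.033, 0.452, 0.892, 0, 0, 0, -0.044]

```text
time: 0.77
tool_pos: [0.275, -0.3118, 0.2375]
tool_rot: [-3.141, 0.0, 0.219]
contact_force: [0.8, -0.3, -0.7]
opening: 0.0918
```

>>> jog_arm:
  deltas: [0.113, 0.223, 0, 0, 0, -0.011, 0.226, 0.446, 0, 0, 0, -0.022, 0.339, 0.669, 0, 0, 0, -0.033, 0.452, 0.892, 0, 0, 0, -0.044]

```text
time: 1.1
tool_pos: [0.3202, -0.2227, 0.2376]
tool_rot: [-3.141, 0.0, 0.15]
contact_force: [-0.2, -0.6, 0.2]
opening: 0.0918
```

>>> jog_arm:
  deltas: [0.113, 0.223, 0, 0, 0, -0.011, 0.226, 0.446, 0, 0, 0, -0.022, 0.339, 0.669, 0, 0, 0, -0.033, 0.452, 0.892, 0, 0, 0, -0.044]

```text
time: 1.43
tool_pos: [0.3653, -0.1335, 0.2376]
tool_rot: [-3.141, 0.0, 0.081]
contact_force: [0.9, 0.0, -0.2]
opening: 0.0917
```

>>> jog_arm:
  deltas: [0.113, 0.223, 0, 0, 0, -0.011, 0.226, 0.446, 0, 0, 0, -0.022, 0.339, 0.669, 0, 0, 0, -0.033, 0.452, 0.892, 0, 0, 0, -0.044]

```text
time: 1.77
tool_pos: [0.4105, -0.0443, 0.2376]
tool_rot: [3.142, 0.001, 0.012]
contact_force: [0.4, 0.1, -0.3]
opening: 0.092
```

>>> jog_arm:
  deltas: [0.113, 0.223, 0, 0, 0, -0.011, 0.226, 0.446, 0, 0, 0, -0.022, 0.339, 0.669, 0, 0, 0, -0.033, 0.452, 0.892, 0, 0, 0, -0.044]

```text
time: 2.1
tool_pos: [0.4557, 0.0449, 0.2375]
tool_rot: [3.141, 0.001, -0.057]
contact_force: [-0.0, -0.3, -0.3]
opening: 0.092
```

```bash
python3 - <<'E'
from h import *
P=robot.camera_params("wrist");im=robot.read_camera("wrist");cv2.imwrite("pics/w1.png",im[:,:,::-1])
print(proj(P,(.4548,.0435,.091)),proj(P,(.5858,-.0019,.1)),proj(P,(.6296,.1264,.022)))
E
```

```text
(np.float64(323.81316290275157), np.float64(225.77437992485076)) (np.float64(375.24138021421714), np.float64(53.83412048085313)) (np.float64(224.45600721200663), np.float64(31.89859653574453))
```

View pics/w1.png

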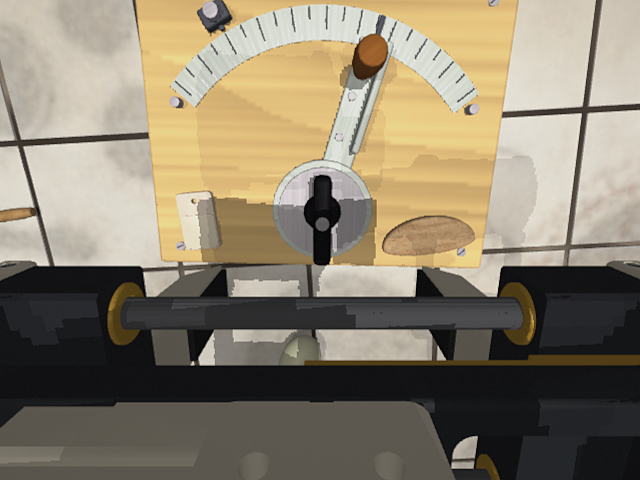

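The wrist view shows the knob screw at (322,224) against a predicted (324,226), which is agreement within about 1 mm. The clip nose, near (226,30), also agrees. I'll descend and grip.

>>> jog_arm:
  deltas: [0, -0.01, -0.25, 0, 0, 0, -0.01, -0.01, -0.5, 0, 0, 0, -0.01, -0.01, -0.75, 0, 0, 0, -0.01, -0.01, -1, 0, 0, 0]

```text
time: 2.48
tool_pos: [0.4542, 0.0427, 0.1366]
tool_rot: [3.141, 0.0, -0.055]
contact_force: [0.4, -0.1, -0.5]
opening: 0.0919
```

>>> jog_arm:
  deltas: [0, 0, -0.2, 0, 0, 0, 0, 0, -0.4, 0, 0, 0, 0, 0, -0.6, 0, 0, 0, 0, 0, -0.7, 0, 0, 0, 0, 0, -0.7, 0, 0, 0]

```text
time: 2.9
tool_pos: [0.4528, 0.0426, 0.0655]
tool_rot: [3.142, 0.005, -0.056]
contact_force: [0.4, 0.3, 1.3]
opening: 0.0921
```

>>> jog_arm:
  deltas: [0, 0, 0, 0, 0, 0, 0, 0, 0, 0, 0, 0, 0, 0, 0, 0, 0, 0, 0, 0, 0, 0, 0, 0, 0, 0, 0, 0, 0, 0]
  claw: 0
  newtons: 50

```text
time: 3.32
tool_pos: [0.455, 0.0426, 0.0684]
tool_rot: [3.141, -0.001, -0.056]
contact_force: [0.4, -0.2, -0.6]
opening: 0.0634
```

>>> jog_arm:
  deltas: [0, 0, 0, 0, 0, 0, 0, 0, 0, 0, 0, 0, 0, 0, 0, 0, 0, 0, 0, 0, 0, 0, 0, 0, 0, 0, 0, 0, 0, 0]

```text
time: 3.73
tool_pos: [0.4546, 0.0426, 0.0678]
tool_rot: [3.142, -0.0, -0.056]
contact_force: [0.1, -0.3, -0.4]
opening: 0.0298
```

>>> jog_arm:
  deltas: [0, 0, 0, 0, 0, 0, 0, 0, 0, 0, 0, 0, 0, 0, 0, 0, 0, 0, 0, 0, 0, 0, 0, 0, 0, 0, 0, 0, 0, 0]

```text
time: 4.15
tool_pos: [0.4545, 0.0441, 0.0677]
tool_rot: [-3.14, 0.0, -0.056]
contact_force: [0.7, 11.0, 0.6]
opening: 0.0155
```

>>> jog_arm:
  deltas: [0, 0, 0, 0, 0, 0, 0, 0, 0, 0, 0, 0]

```text
time: 4.32
tool_pos: [0.4545, 0.0441, 0.0677]
tool_rot: [-3.14, 0.0, -0.056]
contact_force: [0.4, 8.4, -0.3]
opening: 0.0158
```

Gripped. Now I'll turn about 1.15 rad anticlockwise.

>>> jog_arm:
  deltas: [0, 0.012, 0, 0, 0, 0.07, 0, 0.012, 0, 0, 0, 0.14, 0, 0.012, 0, 0, 0, 0.21, 0, 0.012, 0, 0, 0, 0.28, 0, 0.012, 0, 0, 0, 0.35]

```text
time: 4.73
tool_pos: [0.4548, 0.0432, 0.0676]
tool_rot: [3.141, 0.0, 0.499]
contact_force: [2.3, -4.5, -2.8]
opening: 0.0158
```

>>> jog_arm:
  deltas: [0, 0, 0, 0, 0, 0.07, 0, 0, 0, 0, 0, 0.14, 0, 0, 0, 0, 0, 0.21, 0, 0, 0, 0, 0, 0.28, 0, 0, 0, 0, 0, 0.35]

```text
time: 5.15
tool_pos: [0.4556, 0.0425, 0.0676]
tool_rot: [3.139, 0.001, 1.049]
contact_force: [3.7, -8.0, -5.0]
opening: 0.0159
```

>>> jog_arm:
  deltas: [0, 0, 0, 0, 0, 0.03, 0, 0, 0, 0, 0, 0.03, 0, 0, 0, 0, 0, 0.03]

```text
time: 5.4
tool_pos: [0.4557, 0.0424, 0.0676]
tool_rot: [3.139, 0.001, 1.092]
contact_force: [3.8, -7.9, -6.4]
opening: 0.0154
```

```bash
python3 -c "
from cell import robot
s=robot.observe();print({k:s[k] for k in('time','qpos','tool_rot','contact_force','torque','opening')})"
```

```text
{'time': 5.4, 'qpos': array([-0.0734617 ,  0.44802124,  1.92181898, -0.00291396,  0.76950059,
        0.40757884]), 'tool_rot': array([3.13872169e+00, 9.73938142e-04, 1.09184507e+00]), 'contact_force': array([ 3.78925864, -7.89208119, -6.43380667]), 'torque': array([-1.33148561, -0.61275222,  0.1856752 ]), 'opening': 0.015391997591880641}
```

>>> jog_arm:
  deltas: [0, 0, 0, 0, 0, 0, 0, 0, 0, 0, 0, 0, 0, 0, 0, 0, 0, 0, 0, 0, 0, 0, 0, 0, 0, 0, 0, 0, 0, 0]
  claw: 0.7

```text
time: 5.82
tool_pos: [0.4545, 0.044, 0.0678]
tool_rot: [-3.142, -0.0, 1.091]
contact_force: [0.7, -0.4, -0.7]
opening: 0.0442
```

>>> jog_arm:
  deltas: [0, 0, 0, 0, 0, 0, 0, 0, 0.25, 0, 0, 0, 0, 0, 0.5, 0, 0, 0, 0, 0, 0.75, 0, 0, 0, 0, 0, 0.9, 0, 0, 0]

```text
time: 6.23
tool_pos: [0.4553, 0.0439, 0.1601]
tool_rot: [3.139, -0.001, 1.091]
contact_force: [0.9, 0.2, 0.8]
opening: 0.0644
```

>>> jog_arm:
  deltas: [0.088, -0.031, 0, 0, 0, -0.062, 0.176, -0.061, 0, 0, 0, -0.123, 0.264, -0.092, 0, 0, 0, -0.185, 0.352, -0.123, 0, 0, 0, -0.246, 0.44, -0.153, 0, 0, 0, -0.308]

```text
time: 6.65
tool_pos: [0.4989, 0.0285, 0.1578]
tool_rot: [3.142, -0.0, 0.602]
contact_force: [-0.2, -0.0, 0.2]
opening: 0.0644
```

>>> jog_arm:
  deltas: [0.088, -0.031, 0, 0, 0, -0.062, 0.176, -0.061, 0, 0, 0, -0.123, 0.264, -0.092, 0, 0, 0, -0.185, 0.352, -0.123, 0, 0, 0, -0.246, 0.44, -0.153, 0, 0, 0, -0.308]

```text
time: 7.07
tool_pos: [0.5428, 0.0132, 0.1576]
tool_rot: [-3.142, 0.0, 0.119]
contact_force: [-0.7, 0.0, 0.2]
opening: 0.0643
```

>>> jog_arm:
  deltas: [0.088, -0.031, 0, 0, 0, -0.062, 0.176, -0.061, 0, 0, 0, -0.123, 0.264, -0.092, 0, 0, 0, -0.185, 0.352, -0.123, 0, 0, 0, -0.246, 0.44, -0.153, 0, 0, 0, -0.308]

```text
time: 7.48
tool_pos: [0.5868, -0.0021, 0.1576]
tool_rot: [3.141, 0.0, -0.365]
contact_force: [0.5, 0.1, -0.4]
opening: 0.0642
```

```bash
python3 - <<'E'
from h import *
s=robot.observe();print(s['time'],s['tool_pos'],s['tool_rot'],s['opening'])
im=robot.read_camera("top")[:,:,::-1];cv2.imwrite("pics/t2.png",im)
w=robot.read_camera("scene")[:,:,::-1]
cv2.imwrite("pics/s2.png",cv2.resize(w[190:320,200:400],None,fx=4,fy=4))
E
```

```text
7.4833 [ 0.58683662 -0.00209646  0.15758674] [ 3.14145711e+00  3.96288433e-04 -3.65204599e-01] 0.06417176647740885
```

View pics/s2.png

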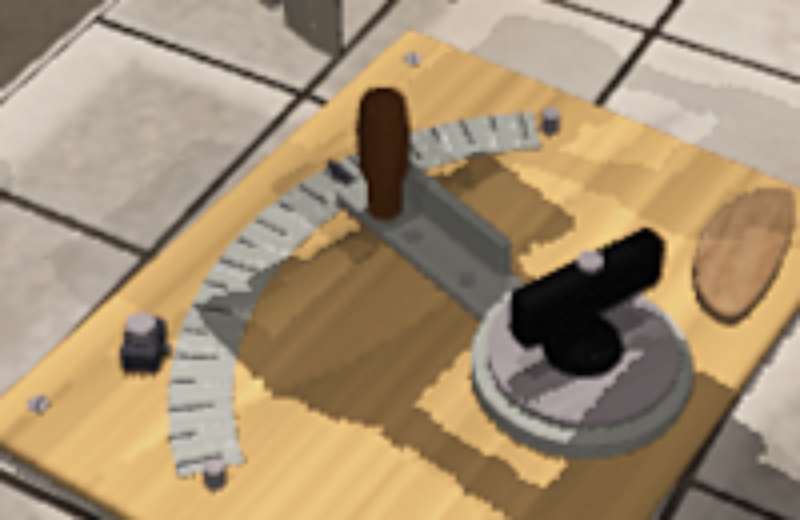

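The knob bar is clearly turned, and the fence, chip and rib are undisturbed. I'll descend over the post and grip it.

>>> jog_arm:
  deltas: [0, 0, -0.25, 0, 0, 0, 0, 0, -0.5, 0, 0, 0, 0, 0, -0.75, 0, 0, 0, 0, 0, -0.9, 0, 0, 0, 0, 0, -0.9, 0, 0, 0]

```text
time: 8.0
tool_pos: [0.5836, -0.0015, 0.0643]
tool_rot: [3.14, 0.007, -0.357]
contact_force: [-0.3, -0.5, -0.2]
opening: 0.0647
```

>>> jog_arm:
  deltas: [0, 0, 0, 0, 0, 0, 0, 0, 0, 0, 0, 0, 0, 0, 0, 0, 0, 0, 0, 0, 0, 0, 0, 0, 0, 0, 0, 0, 0, 0]
  claw: 0
  newtons: 15

```text
time: 8.42
tool_pos: [0.5871, -0.0021, 0.0688]
tool_rot: [-3.141, -0.002, -0.36]
contact_force: [-0.3, -0.6, -0.5]
opening: 0.0357
```

>>> jog_arm:
  deltas: [0, 0, 0, 0, 0, 0, 0, 0, 0, 0, 0, 0, 0, 0, 0, 0, 0, 0, 0, 0, 0, 0, 0, 0]

```text
time: 8.75
tool_pos: [0.5869, -0.0021, 0.0683]
tool_rot: [-3.141, -0.001, -0.361]
contact_force: [1.1, 0.7, 4.0]
opening: 0.0258
```

```bash
python3 - <<'E'
from h import *
c=np.array([.455,.0434]);p=np.array([.5868,-.0021]);v=p-c
for a in np.arange(1,11)*.0804:
    R=np.array([[np.cos(a),-np.sin(a)],[np.sin(a),np.cos(a)]]);q=c+R@v
    print((10*(q-p)).round(3),(a/1.5708).round(3), end=';')
    if a>.40 and a<.41: p=q
E
```

```text
[0.032 0.107] 0.051;[0.056 0.217] 0.102;[0.071 0.328] 0.154;[0.076 0.44 ] 0.205;[0.073 0.552] 0.256;[-0.012  0.111] 0.307;[-0.033  0.221] 0.358;[-0.063  0.329] 0.409;[-0.102  0.435] 0.461;[-0.149  0.536] 0.512;
```

>>> jog_arm:
  deltas: [0.032, 0.107, 0, 0, 0, 0.051, 0.056, 0.217, 0, 0, 0, 0.102, 0.071, 0.328, 0, 0, 0, 0.154, 0.076, 0.44, 0, 0, 0, 0.205, 0.073, 0.552, 0, 0, 0, 0.256]

```text
time: 9.17
tool_pos: [0.5946, 0.0534, 0.0683]
tool_rot: [3.141, -0.002, 0.045]
contact_force: [-0.4, -0.2, 4.5]
opening: 0.0254
```

>>> jog_arm:
  deltas: [-0.012, 0.111, 0, 0, 0, 0.051, -0.033, 0.221, 0, 0, 0, 0.102, -0.063, 0.329, 0, 0, 0, 0.154, -0.102, 0.435, 0, 0, 0, 0.205, -0.149, 0.536, 0, 0, 0, 0.256]

```text
time: 9.58
tool_pos: [0.5798, 0.1071, 0.0683]
tool_rot: [3.14, -0.002, 0.448]
contact_force: [1.0, -0.5, 4.4]
opening: 0.0261
```

>>> jog_arm:
  deltas: [0, 0, 0, 0, 0, 0, 0, 0, 0, 0, 0, 0, 0, 0, 0, 0, 0, 0]

```text
time: 9.83
tool_pos: [0.5801, 0.1065, 0.0683]
tool_rot: [3.141, -0.002, 0.441]
contact_force: [3.4, 1.2, 4.6]
opening: 0.0262
```

```bash
python3 - <<'E'
from h import *
s=robot.observe();print(s['time'],s['tool_pos'],s['tool_rot'],s['contact_force'])
w=robot.read_camera("wrist")[:,:,::-1];P=robot.camera_params("wrist")
t=robot.read_camera("top")[:,:,::-1];c=robot.read_camera("scene")[:,:,::-1]
cv2.imwrite("pics/w3.png",w)
a=cv2.resize(t[160:250,220:380],(640,360));b=cv2.resize(c[220:310,220:380],(640,360))
cv2.imwrite("pics/m3.png",cv2.resize(np.vstack([a,b]),None,fx=.83,fy=.83))
E
```

```text
9.8333 [0.5800541  0.10646946 0.06827988] [ 3.14065909e+00 -2.11982198e-03  4.41309462e-01] [3.35771594 1.24095993 4.63146796]
```

View pics/m3.png

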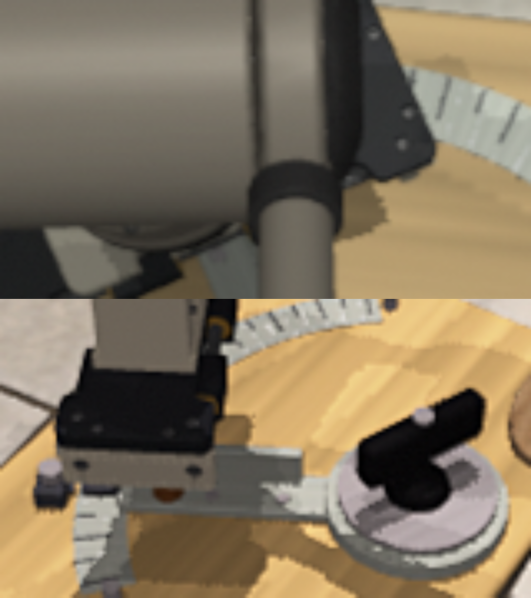

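The fence is swung and appears in line with the clip, though the arm hides the pointer. I'll release, rise and move over the knob, then verify with the wrist and top cameras.

>>> jog_arm:
  deltas: [0, 0, 0, 0, 0, 0, 0, 0, 0, 0, 0, 0, 0, 0, 0, 0, 0, 0, 0, 0, 0, 0, 0, 0, 0, 0, 0, 0, 0, 0]
  claw: 0.7

```text
time: 10.4
tool_pos: [0.5784, 0.1065, 0.0672]
tool_rot: [-3.141, 0.002, 0.443]
contact_force: [-0.5, 0.6, 0.5]
opening: 0.0552
```

>>> jog_arm:
  deltas: [0, 0, 0, 0, 0, 0, 0, 0, 0.25, 0, 0, 0, 0, 0, 0.5, 0, 0, 0, 0, 0, 0.75, 0, 0, 0, 0, 0, 0.9, 0, 0, 0]

```text
time: 10.82
tool_pos: [0.5797, 0.1068, 0.1603]
tool_rot: [3.14, -0.003, 0.444]
contact_force: [0.2, 0.8, -0.5]
opening: 0.0643
```

>>> jog_arm:
  deltas: [-0.125, -0.063, 0, 0, 0, 0.041, -0.25, -0.126, 0, 0, 0, 0.083, -0.375, -0.189, 0, 0, 0, 0.124, -0.5, -0.252, 0, 0, 0, 0.166, -0.625, -0.315, 0, 0, 0, 0.207]

```text
time: 11.23
tool_pos: [0.5157, 0.075, 0.1577]
tool_rot: [-3.142, 0.0, 0.772]
contact_force: [-0.4, -0.3, -0.6]
opening: 0.0643
```

>>> jog_arm:
  deltas: [-0.125, -0.063, 0, 0, 0, 0.041, -0.25, -0.126, 0, 0, 0, 0.083, -0.375, -0.189, 0, 0, 0, 0.124, -0.5, -0.252, 0, 0, 0, 0.166, -0.625, -0.315, 0, 0, 0, 0.207]

```text
time: 11.65
tool_pos: [0.4532, 0.0435, 0.1578]
tool_rot: [3.142, 0.0, 1.097]
contact_force: [-0.2, -0.6, 0.8]
opening: 0.0643
```

```bash
python3 - <<'E'
from h import *
s=robot.observe();print(s['time'],s['tool_pos'],s['tool_rot'])
P=robot.camera_params("wrist");w=robot.read_camera("wrist")[:,:,::-1]
t=robot.read_camera("top")[:,:,::-1]
cv2.imwrite("pics/w4.png",w);cv2.imwrite("pics/t4.png",t)
print(proj(P,(.6296,.1264,.022)), proj(P,(.58,.1075,.1)),proj(P,(.455,.0434,.09)))
cv2.imwrite("pics/m4.png",np.hstack([cv2.resize(t[150:290,220:340],(400,467)),cv2.resize(w,None,fx=.62,fy=.62,interpolation=cv2.INTER_AREA)[:467] if 0 else cv2.copyMakeBorder(cv2.resize(w,(400,300)),0,167,0,0,0)]))
E
```

```text
11.65 [0.45321321 0.04347667 0.15775469] [3.14158923e+00 7.44014029e-05 1.09718661e+00]
(np.float64(486.38858737094324), np.float64(21.571067567825196)) (np.float64(478.06574462455615), np.float64(54.35785111866255)) (np.float64(324.30451932196576), np.float64(252.18530183032647))
```

View pics/m4.png

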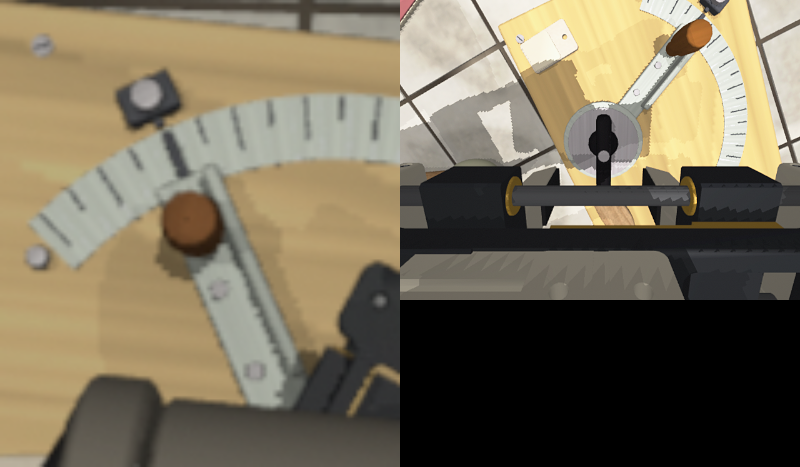

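The top crop shows the pointer running from (270.4,189.6) back to (274.3,203), with the clip nose at about (268,187.3), very nearly in line. I'll quantify the gap.

```bash
python3 - <<'E'
from h import *
T=robot.camera_params("top");k=np.array([.455,.0434])
for n,u,v,z in(("tip",270.4,189.6,.022),("base",274.3,203,.022),("nose",268,187.3,.022),("post",220+192/3.333,150+220/3.333,.1),("head",220+147/3.333,150+95/3.333,.038)):
    d=onz(T,u,v,z)[:2]-k;print(n,np.hypot(*d).round(4),np.arctan2(d[1],d[0]).round(4))
t=cv2.imread("pics/t4.png");g=t[165:212,245:295].max(2)<75
for st,c,r in blobs(g,(0,0,50,47),8):
    d=onz(T,c[0]+245,c[1]+165,.022)[:2]-k;print(st,(c+[245,165]).round(1),np.hypot(*d).round(4),np.arctan2(d[1],d[0]).round(4))
E
```

```text
tip 0.1899 0.4335
base 0.1688 0.4488
nose 0.1945 0.4435
post 0.1381 0.4614
head 0.2059 0.4421
[ 10   7  19  17 119] [264.7 181.1] 0.2052 0.447
[25 25  4 10 20] [271.5 194.4] 0.1825 0.4408
```

The fence is at 0.433–0.441 and the clip at 0.443, so the error is about 0.01 rad. I'll descend, grip the knob and tighten it.

>>> jog_arm:
  deltas: [0.005, 0, -0.2, 0, 0, 0, 0.005, 0, -0.4, 0, 0, 0, 0.005, 0, -0.65, 0, 0, 0, 0.005, 0, -0.9, 0, 0, 0, 0.005, 0, -0.9, 0, 0, 0]

```text
time: 12.17
tool_pos: [0.4525, 0.0441, 0.0643]
tool_rot: [-3.135, 0.003, 1.092]
contact_force: [-0.5, 0.6, -0.3]
opening: 0.0641
```

>>> jog_arm:
  deltas: [0, 0, 0, 0, 0, 0, 0, 0, 0, 0, 0, 0, 0, 0, 0, 0, 0, 0, 0, 0, 0, 0, 0, 0, 0, 0, 0, 0, 0, 0]
  claw: 0
  newtons: 55

```text
time: 12.58
tool_pos: [0.4552, 0.0437, 0.0688]
tool_rot: [3.139, -0.001, 1.094]
contact_force: [0.0, -0.9, -0.1]
opening: 0.0359
```

>>> jog_arm:
  deltas: [0, 0, 0, 0, 0, 0, 0, 0, 0, 0, 0, 0, 0, 0, 0, 0, 0, 0, 0, 0, 0, 0, 0, 0, 0, 0, 0, 0, 0, 0]

```text
time: 13.0
tool_pos: [0.456, 0.0431, 0.0681]
tool_rot: [3.138, -0.001, 1.094]
contact_force: [4.8, -4.1, -0.6]
opening: 0.0157
```

>>> jog_arm:
  deltas: [0, 0, 0, 0, 0, 0, 0, 0, 0, 0, 0, 0]

```text
time: 13.17
tool_pos: [0.4561, 0.0431, 0.0682]
tool_rot: [3.138, -0.001, 1.094]
contact_force: [4.5, -3.6, -1.9]
opening: 0.0154
```

>>> jog_arm:
  deltas: [0, 0, 0, 0, 0, -0.07, 0, 0, 0, 0, 0, -0.14, 0, 0, 0, 0, 0, -0.21, 0, 0, 0, 0, 0, -0.28, 0, 0, 0, 0, 0, -0.35]

```text
time: 13.58
tool_pos: [0.4555, 0.0435, 0.0681]
tool_rot: [3.14, -0.002, 0.539]
contact_force: [2.5, -1.2, 1.6]
opening: 0.0155
```

>>> jog_arm:
  deltas: [0, 0, 0, 0, 0, -0.07, 0, 0, 0, 0, 0, -0.14, 0, 0, 0, 0, 0, -0.21, 0, 0, 0, 0, 0, -0.28, 0, 0, 0, 0, 0, -0.33]

```text
time: 14.0
tool_pos: [0.4553, 0.0441, 0.0683]
tool_rot: [-3.141, -0.002, 0.021]
contact_force: [1.1, 3.1, 3.3]
opening: 0.0155
```

>>> jog_arm:
  deltas: [0, 0, 0, 0, 0, -0.025, 0, 0, 0, 0, 0, -0.05, 0, 0, 0, 0, 0, -0.05, 0, 0, 0, 0, 0, -0.05]

```text
time: 14.33
tool_pos: [0.4554, 0.0442, 0.0683]
tool_rot: [-3.141, -0.002, -0.052]
contact_force: [2.2, 5.7, 4.2]
opening: 0.0151
```

```bash
python3 -c "
from cell import robot
s=robot.observe();print({k:s[k] for k in('time','tool_rot','contact_force','torque','opening')})"
```

```text
{'time': 14.3333, 'tool_rot': array([-3.14095746e+00, -2.20354762e-03, -5.20509909e-02]), 'contact_force': array([2.23284486, 5.65951299, 4.1659312 ]), 'torque': array([ 0.93233108, -0.36626104, -0.03131462]), 'opening': 0.015110987965456684}
```

The knob is back at its original angle. I'll press on gently to feel for the stop.

>>> jog_arm:
  deltas: [0, 0, 0, 0, 0, -0.015, 0, 0, 0, 0, 0, -0.03, 0, 0, 0, 0, 0, -0.04, 0, 0, 0, 0, 0, -0.04]

```text
time: 14.67
tool_pos: [0.4554, 0.0441, 0.0683]
tool_rot: [-3.142, -0.002, -0.113]
contact_force: [1.2, 6.0, 4.1]
opening: 0.0154
```

```bash
python3 -c "
from cell import robot
s=robot.observe();print({k:s[k] for k in('time','tool_rot','contact_force','torque','joint_efforts')})"
```

```text
{'time': 14.6667, 'tool_rot': array([-3.14151300e+00, -2.26171032e-03, -1.13212473e-01]), 'contact_force': array([1.19309936, 5.99094525, 4.14174981]), 'torque': array([ 1.00633307, -0.31690644,  1.16596228]), 'joint_efforts': array([ -3.57043214, -37.81515241, -14.03606772,  -0.39925179,
         0.45459271,   1.40031785])}
```

The reaction moment is 1.2 N·m, so the knob is at its stop and tight. I'll release, rise and retreat.

>>> jog_arm:
  deltas: [0, 0, 0, 0, 0, 0.02, 0, 0, 0, 0, 0, 0.02, 0, 0, 0, 0, 0, 0.02, 0, 0, 0, 0, 0, 0.02, 0, 0, 0, 0, 0, 0.02]
  claw: 0.7

```text
time: 15.08
tool_pos: [0.4542, 0.0436, 0.0676]
tool_rot: [3.141, 0.001, -0.085]
contact_force: [0.1, -0.3, 0.5]
opening: 0.0447
```

>>> jog_arm:
  deltas: [0, 0, 0, 0, 0, 0, 0, 0, 0.25, 0, 0, 0, 0, 0, 0.5, 0, 0, 0, 0, 0, 0.75, 0, 0, 0, 0, 0, 1, 0, 0, 0]

```text
time: 15.5
tool_pos: [0.4541, 0.0437, 0.1687]
tool_rot: [3.141, 0.001, -0.084]
contact_force: [0.9, -0.2, -0.2]
opening: 0.0638
```

>>> jog_arm:
  deltas: [-0.1, -0.25, 0.1, 0, 0, 0, -0.2, -0.5, 0.2, 0, 0, 0, -0.3, -0.75, 0.3, 0, 0, 0, -0.4, -1, 0.4, 0, 0, 0]

```text
time: 15.83
tool_pos: [0.4137, -0.0571, 0.2083]
tool_rot: [3.141, -0.0, -0.084]
contact_force: [0.9, 0.1, 0.1]
opening: 0.0647
```

>>> jog_arm:
  deltas: [-0.05, -0.25, 0, 0, 0, 0, -0.1, -0.5, 0, 0, 0, 0, -0.15, -0.75, 0, 0, 0, 0, -0.2, -1, 0, 0, 0, 0]

```text
time: 16.17
tool_pos: [0.3939, -0.1574, 0.2079]
tool_rot: [3.141, -0.0, -0.084]
contact_force: [1.5, -0.2, -0.3]
opening: 0.064
```

>>> jog_arm:
  deltas: [-0.05, -0.25, 0, 0, 0, 0, -0.1, -0.5, 0, 0, 0, 0, -0.15, -0.75, 0, 0, 0, 0, -0.2, -1, 0, 0, 0, 0, -0.2, -1, 0, 0, 0, 0]

```text
time: 16.58
tool_pos: [0.3738, -0.26, 0.2077]
tool_rot: [3.14, -0.0, -0.088]
contact_force: [-0.0, -0.6, 0.0]
opening: 0.0644
```

```bash
python3 - <<'E'
from h import *
s=robot.observe();print(s['time'],s['tool_pos'],s['tool_rot'])
t=robot.read_camera("top")[:,:,::-1].copy();cv2.imwrite("pics/t5.png",t)
cv2.imwrite("pics/t5c.png",cv2.resize(t[160:350,190:450],None,fx=3,fy=3,interpolation=2))
T=robot.camera_params("top");k=np.array([.455,.0434]);d=t.max(2)<75
for b in((245,165,295,212),(285,270,356,342)):
  for st,c,r in blobs(d,b,12):
    q=onz(T,*c,.022)[:2]-k;print(st,c.round(1),np.arctan2(q[1],q[0]).round(4))
a=cv2.imread("pics/top0.png");df=cv2.absdiff(a,t).max(2)
print("chip diff",df[285:330,215:247].mean(),"rib diff",df[315:350,360:432].mean())
E
```

```text
16.5833 [ 0.37384398 -0.26000534  0.20767474] [ 3.13960782e+00 -2.48127790e-04 -8.75117958e-02]
[255 172  19  17 136] [264.8 181.1] 0.4462
[269 190   7  13  33] [272.2 195.8] 0.4407
[308 279  25  57 813] [319.5 306.9] 2.4898
chip diff 4.58125 rib diff 5.494047619047619
```

View pics/t5c.png

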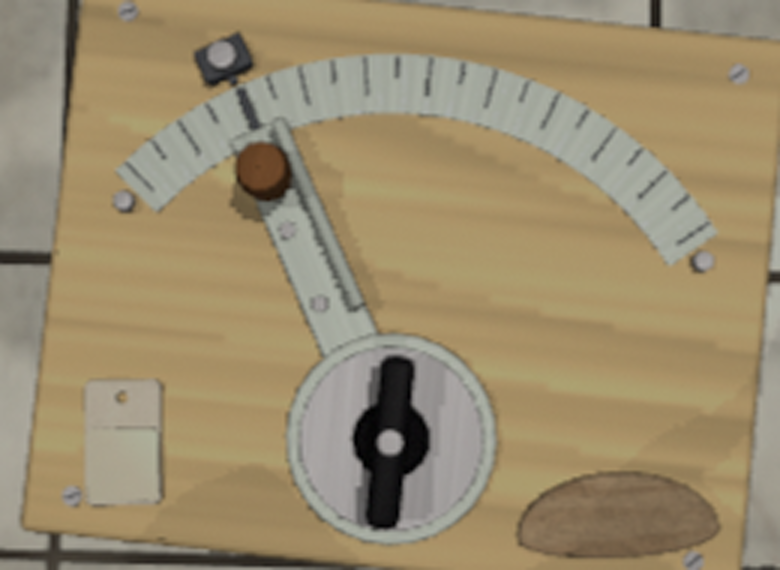

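The pointer (crop about (240,90)) meets the clip nose (about (233,84)), the bar is back at its original angle, and the chip and rib have not moved. I'll hand in.

```bash
python3 -c "
from cell import robot
print(robot.hand_in())"
```

```text
the job is handed in; nothing more can be done
None
```

The fence is set to the clip, the knob is tight again, and I handed the job in at 16.6 s. I turned the knob about 1.15 rad anticlockwise, swung the fence about 0.80 rad by its post, then turned the knob back clockwise to its stop.

**Last checks (top camera):**
- **Fence:** the pointer was at 0.441 rad and the clip at 0.442–0.446 rad, so they agree within about 0.01 rad against the allowed 0.05.
- **Knob:** the bar is back at its starting angle. Pressing on past that point gave about 1.2 N·m, so it is at its stop.
- **Chip and rib:** they look the same as in the first picture.
- **Arm:** it is clear of everything, with about zero force on the tool.

No check failed. Estimates of the fence angle from different features ranged from about 0.433 to 0.449 rad, which is still within tolerance.

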